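Moisture check of a pine offcut

ROBOT

A 6-joint arm with a two-finger parallel gripper is mounted at the origin on a cart in front of the work surface, level with it; the furniture and walls round the work are solid. World frame = base frame: x ahead of the robot, y to its left, z up, the work surface at z = 0. Lengths are in m, angles in degrees, forces in N, time in s.
With the tool pointing down it reaches from about 0.4 to 0.825 m from the base axis. Payload 7 kg.
Tool frame: the origin (TCP) lies between the finger pads; the fingertips stand 19 mm ahead of it and the grasp point (between the pads) is the TCP; x points along the fingers, y is the direction in which the jaws open and shut, and the axes are right-handed (so a half turn about x gives the same grasp; the last joint's range is limited). The gripper opens to 88 mm and grips with 3 to 60 N. Pads are 19 mm wide; open, the fingers measure 130 mm over their backs; the gripper's body (78 mm by 193 mm) begins 47 mm behind the grasp point.
Start: joints at [-60.556, 20.546, 0.682, 0, -70.136, -16.507], TCP at [0.151, -0.658, 0.246] pointing down, gripper open.
Joint ranges: [-176.03, 176.03], [-82.01, 121.73], [-58.28, 71.71], [-173.87, 95.51], [-174.79, -0.11], [-173.66, 173.66]. Speed limits (degrees/s): [136.94, 136.94, 172.46, 180, 180, 180].

INTERFACE

Orientations are given as [roll, pitch, yaw] about the fixed x, y, z axes, in that order (R = Rz(yaw) Ry(pitch) Rx(roll)).
In Python, from plant import * gives the robot as it stands.
- The arm moves only by the tool step_arm, never from a script. Its argument "steps" is a list of rows, each a list of 2 entries, a list of its own where there are three numbers: the shift along the tool's x, y, z in units of 0.02 m (1.0 is 0.02 m), then the turn about the tool's x in units of 6 degrees (1.0 is 6 degrees). A call has 1 to 20 rows; each row shifts and turns the commanded pose from where the row before left it, along the tool's axes as they then stand; what a row does not reach is not made up. A row lasts 1/12 s, in which the tool goes at most 41.7 mm and 7.16 degrees, less where a joint would pass 70% of its speed; a pose out of reach is approached as far as the arm can. A call with a number of a shift or a turn outside -1 to 1 is refused whole. A call with a gripper value outside its range is refused whole. "fingers" is the closure, from 0 (fully open) to 1 (shut), set as the call begins (left out, the last holds). The fingers move at their own pace and stop on an object; "grip_force" is the grip in N (left out, the last holds). Time passes only in rows, so rows that do not move let the fingers close. It gives the time, the measured TCP pose, the force and the opening at its end, in the units of the state.
- get_state(): the state, without advancing time (a new reading comes with each control period).
- capture(name): name is "scene" or "top" or "wrist"; returns the picture (480x640x3 uint8, blue, green, red); there is no depth.
- camera_model(name): a dict with "intrinsics" (3x3 intrinsics, pixels), "dist_coeffs" ([k1, k2, p1, p2, k3] as OpenCV has them; the pictures are not rectified), "rvec" (rotation vector, rad) and "tvec" (3), from world to camera coordinates, as OpenCV has them. Camera axes: x right, y down, z forward; pixel columns grow to the right and rows downward; lengths in m; the calibration is good to about 2 mm. A picture is of the moment at which its call begins: read the wrist's pose just before it. camera_model takes no time and is no camera call; for the wrist camera it gives the pose at the moment of the call.
- close_job(): hands the job in, once; it reports no verdict.
The state is a dict: "time_s": time; "joints": joint angles; "qd": joint speeds; "joint_torque": joint torques, N m; "tcp_pos": TCP position; "eef_rot": TCP orientation; "contact_force": force on the tool from outside, world axes, zero at the start; "moment": the same for the moment, N m; "gripper_width": finger opening in m.
Only numpy, scipy, OpenCV 4.12 (cv2) and the standard library are available. Lean on these libraries where they do the work, as an engineer would, in place of code of your own. Each camera call takes 0.05 s, during which the arm holds its last target.

TASK

Check the thin pine offcut for moisture: wake the checker by pressing its green test button fully down and letting it come back up, then pick up the thin offcut and pass one end of it straight and level through the close-fitting window, without forcing it, until at least 3 cm of it is inside. Finish while still holding it there in the gripper, still and freely carried, not resting its weight or pushing on the checker. Leave the short offcut, the tape measure and the stubby screwdriver where they are.

Things in the scene. Friction and masses are not known exactly. Their poses are not given: they have to be found in the camera images.
- checker: Fixed benchtop moisture checker, 136 deep (x) x 156 wide (y) x 135 high mm: dark plinth below, white hollow hood above. Origin: centre of its underside, on the bench. Its +x points inward through the window (from the blue-framed window face to the back), +z up; at yaw 0 the window face looks at the robot (-x). Its flat roof is at z = 135 mm. The hood is hollow behind the window: the clear tunnel runs 124 mm from the window's outer face to the back wall.
- window (a point): Centre of the window opening, in the outer face of the blue bezel, 68 mm in front of the checker's origin and 91 mm above the bench; axes as the checker's. The opening is 49 wide (y) x 23 high (z) mm, i.e. 2 mm of clearance on each side of the thin offcut lying flat; sill at z = 79.5, upper edge at z = 102.5 mm. The passage of this width is 13 mm thick (x), then widens into the hollow hood.
- test_button_top (a point): Centre of the top face of the round green spring button (28 mm across) in a black housing on the checker's roof, 36 mm to the checker's +y side, 22 mm above the roof while up. Pressed straight down.
- test_button (a joint): Travel of the test button in m: 0 up, 0.006 fully down, which takes about 5 N; springs back up by itself.
- thin_offcut: Loose thin pine offcut (the part to check), box 45 (x) x 140 (y) x 19 (z) mm, about 80 g, lying flat on the bench. Origin: centre of its underside; its long axis is y. Either end may go in. Grasp it across the 45 mm width; while it is in the window a grip near its middle stays clear of the hood.
- short_offcut: Bystander: loose short chunky pine offcut 40 x 90 x 25 mm; origin at the centre of its underside. Not to be moved.
- tape_measure: Bystander: loose yellow tape measure 35 x 70 x 64 mm, standing; origin at the centre of its underside. Not to be moved.
- stubby: Bystander: loose short screwdriver with a fat black handle, 28 x 100 x 28 mm; origin at the centre of its underside. Not to be moved.
There are look-alikes about, which are no part of the job. What is shaped like the thin_offcut but yellow is not meant.

How it is judged:
By the outcome, as a careful person would: the job done as asked, in the order asked, and still so for the second after the job is handed in, while the arm keeps its last pose, push and grip.
It also fails if it takes over 59 s, if anything falls off the work surface, if the arm or the gripper's body presses on something with over 40 N, if the wrist force passes 120 N, or if a joint passes its speed limit or range.

## Working session

There is one attempt and no reset: what is moved stays moved. The work goes in short steps, Python scripts to look and compute and a tool call to move; the robot and the scene stay as the last step left them, time stands still between calls to the robot, and variables do not carry over. Pictures are saved under pics/ and viewed, and the job is handed in when it is done.

Besides the shell and the picture viewer there is one more tool, called after "Request:" as name([rows], argument=value, ...), one row to a line, values as JSON. step_arm: Moves the arm, as the interface text tells. Its arguments: {"type":"object","properties":{"steps":{"type":"array","items":{"type":"array"}},"fingers":{"type":"number"},"grip_force":{"type":"number"}},"required":["steps"]}

```bash
mkdir -p pics; ls; python3 - <<'E'
from plant import *
import cv2
s=get_state(); print(s)
for n in("scene","top","wrist"):
    cv2.imwrite(f"pics/{n}0.png",capture(n)); 
    m=camera_model(n); print(n,m)
E
```

```text
pics
{'time_s': 0.0, 'joints': array([-6.05572212e+01,  2.05917753e+01,  6.31922646e-01, -1.94628308e-02,
       -7.01363732e+01, -1.65062038e+01]), 'qd': array([-0.04404082,  0.08425282, -0.10870306, -0.02302247,  0.0177557 ,
       -0.01734786]), 'joint_torque': array([ 8.24567924e-04, -5.82715130e+01,  2.93059623e+01,  6.99720874e+00,
        6.83120350e-03, -2.33952396e-04]), 'tcp_pos': array([ 0.15096653, -0.65741298,  0.24460684]), 'eef_rot': array([ 95.74212138,  89.90204965, 108.67206792]), 'contact_force': array([-0.06503294, -0.26668571, -0.42443406]), 'moment': array([ 0.00107126, -0.01778067,  0.0085604 ]), 'gripper_width': 0.08768772345892405}
scene {'intrinsics': array([[515.80436978,   0.        , 323.99296112],
       [  0.        , 515.80436978, 246.26555336],
       [  0.        ,   0.        ,   1.        ]]), 'dist_coeffs': array([0.03396685, 0.        , 0.        , 0.        , 0.        ]), 'rvec': array([ 0.80933534,  2.60353347, -1.00564998]), 'tvec': array([ 0.45540582, -0.14857868,  1.50781321])}
top {'intrinsics': array([[479.00837912,   0.        , 313.27672504],
       [  0.        , 479.00837912, 239.31249855],
       [  0.        ,   0.        ,   1.        ]]), 'dist_coeffs': array([-0.11671801,  0.        ,  0.        ,  0.        ,  0.        ]), 'rvec': array([ 2.16337255, -2.21308786,  0.03428658]), 'tvec': array([0.01085271, 0.54095731, 1.14715088])}
wrist {'intrinsics': array([[372.10870461,   0.        , 322.06002625],
       [  0.        , 372.10870461, 235.60396913],
       [  0.        ,   0.        ,   1.        ]]), 'dist_coeffs': array([-0.01213119,  0.        ,  0.        ,  0.        ,  0.        ]), 'rvec': array([-1.84395362, -2.31186201, -0.31549256]), 'tvec': array([ 0.67307777, -0.03517819,  0.38970201])}
```

View pics/scene0.png

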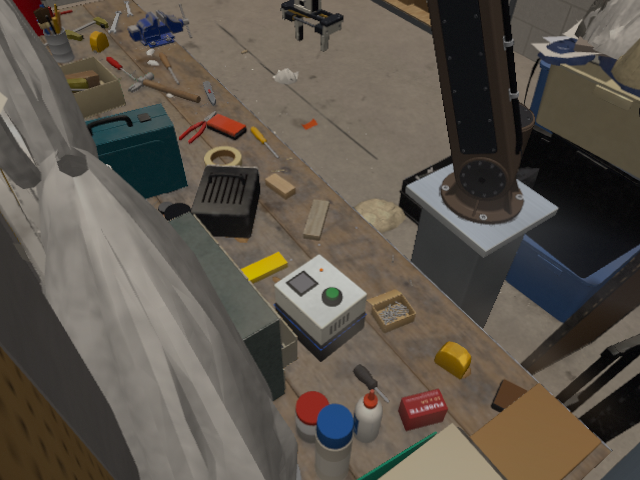

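View pics/top0.png

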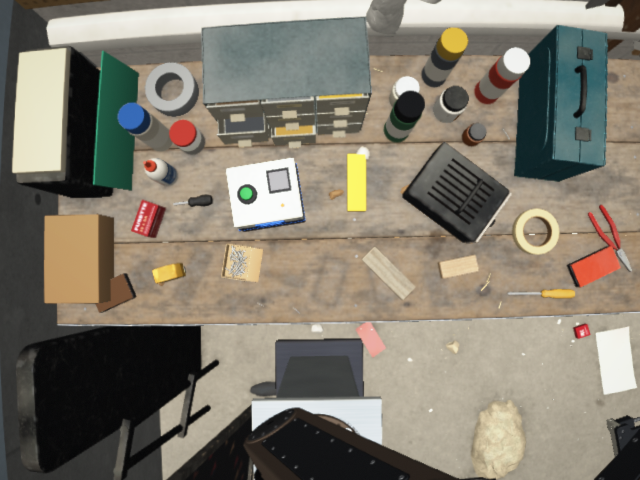

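View pics/wrist0.png

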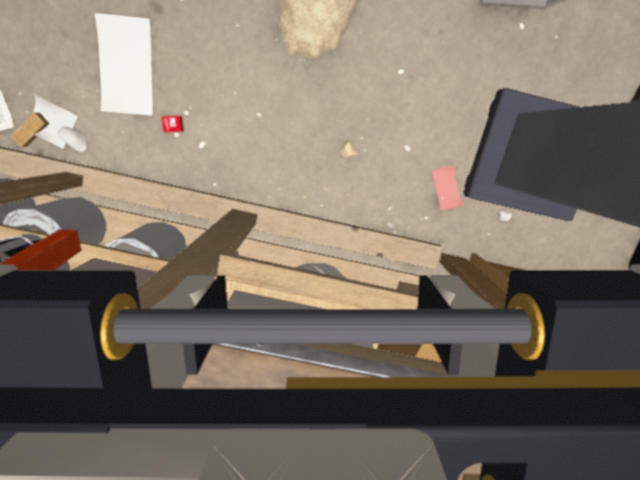

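The top view shows these pieces of wood:
- A grey-brown thin plank at (388,273).
- A short block at (459,267).
- A yellow plank at (357,182), which is the look-alike.

The checker is at (265,194), with its blue window face towards the robot. I'll enlarge these to check.

```bash
python3 - <<'E'
import cv2
t=cv2.imread("pics/top0.png")
c=t[235:311,340:500]; cv2.imwrite("pics/crop_wood.png",cv2.resize(c,None,fx=5,fy=5,interpolation=cv2.INTER_CUBIC))
c=t[145:290,215:315]; cv2.imwrite("pics/crop_chk.png",cv2.resize(c,None,fx=4,fy=4,interpolation=cv2.INTER_CUBIC))
s=cv2.imread("pics/scene0.png")
c=s[165:365,240:420]; cv2.imwrite("pics/crop_scene.png",cv2.resize(c,None,fx=3,fy=3,interpolation=cv2.INTER_CUBIC))
E
```

```text
(no output)
```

View pics/crop_wood.png

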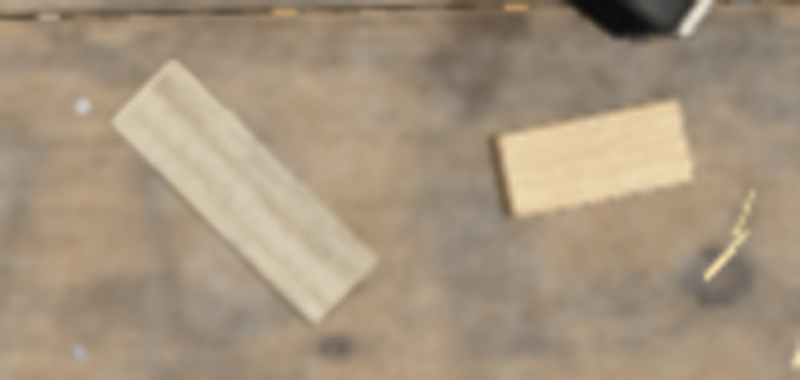

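View pics/crop_chk.png

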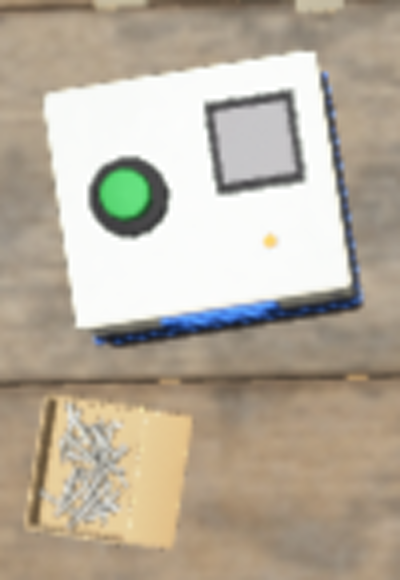

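View pics/crop_scene.png

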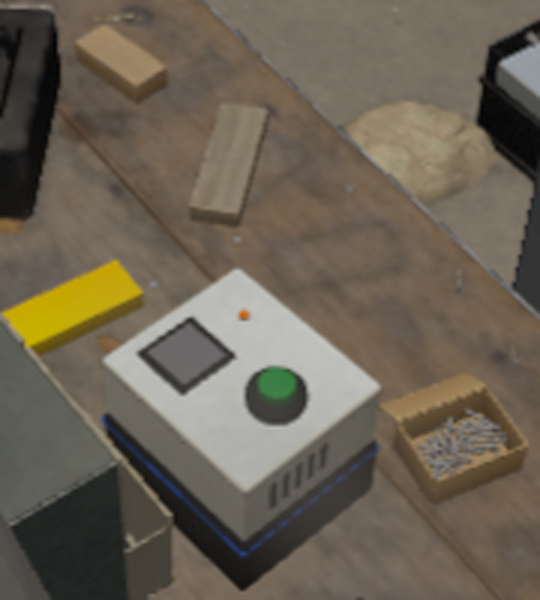

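The crop confirms it. The thin offcut is the grey-brown 45x140 plank, with top corners near (375,247), (362,259), (415,287) and (403,300). The chunkier block at (459,267) is the short offcut, and the yellow plank isn't part of the job. I'll fit poses from these corners.

```bash
cat > h.py <<'E'
import numpy as np, cv2
from scipy.optimize import least_squares
def cp(pts,o,s): return (np.array(pts,float)+.5)/s-.5+np.array(o)
def back(m,px,z):
    n=cv2.undistortPoints(np.array(px,float).reshape(-1,1,2),m["intrinsics"],m["dist_coeffs"]).reshape(-1,2)
    R=cv2.Rodrigues(m["rvec"])[0]; C=-R.T@m["tvec"]
    d=np.c_[n,np.ones(len(n))]@R
    return C+d*((z-C[2])/d[:,2])[:,None]
def fit(m,px,mod,x0):
    mod=np.array(mod,float)
    def f(p):
        c,s=np.cos(p[2]),np.sin(p[2])
        w=mod.copy(); w[:,0]=p[0]+c*mod[:,0]-s*mod[:,1]; w[:,1]=p[1]+s*mod[:,0]+c*mod[:,1]
        return (cv2.projectPoints(w,m["rvec"],m["tvec"],m["intrinsics"],m["dist_coeffs"])[0].reshape(-1,2)-px).ravel()
    r=least_squares(f,x0); return r.x, np.round(r.fun.reshape(-1,2),2)
E
python3 - <<'E'
from plant import *
from h import *
m=camera_model("top")
p=cp([(175,60),(112,122),(378,262),(318,325)],(340,235),5)
w=back(m,p,.019); print(w.round(4))
# model corners: long axis y; end A (upper-left), end B
x,r=fit(m,p,[(.0225,.07,.019),(-.0225,.07,.019),(.0225,-.07,.019),(-.0225,-.07,.019)],[*w.mean(0)[:2],.7]); print(x[:2],np.degrees(x[2]),r.tolist())
q=cp([(44,95),(315,52),(356,288),(78,327),(124,193)],(215,145),4)
w=back(m,q,.135); print(w.round(4)); print(back(m,q[4:],.157))
for d in (136,):
  x,r=fit(m,q,[(.068,.078,.135),(.068,-.078,.135),(-.068,-.078,.135),(-.068,.078,.135),(0,.036,.157)],[*w[:4].mean(0)[:2],.1]); print(x[:2],np.degrees(x[2]),r.tolist())
  c,s=np.cos(x[2]),np.sin(x[2]); print("win",x[0]-c*.068,x[1]-s*.068,"btn",x[0]-s*.036,x[1]+c*.036)
# nailbox, tcp proj
print("box",back(m,cp([(45,395),(190,410),(170,550),(28,525)],(215,145),4),.03).round(3))
E
```

```text
[[ 0.5198 -0.1488  0.019 ]
 [ 0.4907 -0.1176  0.019 ]
 [ 0.4203 -0.2441  0.019 ]
 [ 0.3908 -0.2143  0.019 ]]
[ 0.45540778 -0.18120053] -46.08326319348885 [[0.01, -0.68], [-0.49, 0.2], [0.77, -0.14], [-0.29, 0.61]]
[[0.6962 0.1863 0.135 ]
 [0.7156 0.0362 0.135 ]
 [0.585  0.0164 0.135 ]
 [0.5674 0.1688 0.135 ]
 [0.6404 0.1425 0.135 ]]
[[0.63708357 0.13900512 0.157     ]]
[0.6412441  0.10222767] 7.4711722972131085 [[-0.95, -1.02], [1.1, -1.45], [0.17, 0.46], [-0.87, 1.72], [0.5, 0.23]]
win 0.5738213919597117 0.09338580723303606 btn 0.6365631154400895 0.13792204118598506
box [[0.535 0.209 0.03 ]
 [0.524 0.121 0.03 ]
 [0.441 0.135 0.03 ]
 [0.458 0.22  0.03 ]]
```

```bash
cat >> h.py <<'E'
from scipy.spatial.transform import Rotation as Ro
def Rt(s): return Ro.from_euler('xyz',s["eef_rot"],degrees=True).as_matrix()
def go(s,target,jawdeg=None):
    """units of shift along tool axes for world delta, and turn units about tool x to get jaw axis to world angle jawdeg (mod 180)"""
    R=Rt(s); d=np.array(target)-s["tcp_pos"]
    a=np.degrees(np.arctan2(R[1,1],R[0,1]))
    print("tcp",s["tcp_pos"].round(4),"jaw ang",a.round(2),"tilt x-axis",R[:,0].round(4),"w",round(s["gripper_width"],4),"F",s["contact_force"].round(2),"t",round(s["time_s"],2),"j6",s["joints"][5].round(1))
    print("delta units (tool xyz now):",(R.T@d/.02).round(3))
    if jawdeg is not None:
        e=(jawdeg-a+90)%180-90
        print("turn units about tool x:",round(-e/6*np.sign(-R[2,0]),3), "world turn",round(e,2))
        Rn=Ro.from_rotvec([0,0,np.radians(e)]).as_matrix()@R
        print("delta units after turn:",(Rn.T@d/.02).round(3))
E
python3 - <<'E'
from plant import *
from h import *
s=get_state()
go(s,[.637,.1385,.23],97.5)
R=Rt(s); m=camera_model("wrist"); Rc=cv2.Rodrigues(m["rvec"])[0]; C=-Rc.T@m["tvec"]
print("cam in tool",(R.T@(C-s["tcp_pos"])).round(4)); print("cam axes in tool",(R.T@Rc.T).round(3))
E
```

```text
tcp [ 0.151  -0.6575  0.2448] jaw ang 102.93 tilt x-axis [-4.0e-04  1.2e-03 -1.0e+00] w 0.0881 F [ 0.01 -0.66  0.8 ] t 0.15 j6 -16.5
delta units (tool xyz now): [ 0.779 33.355 32.59 ]
turn units about tool x: 0.905 world turn -5.43
delta units after turn: [ 0.784 36.289 29.288]
cam in tool [-0.1395  0.0015 -0.0712]
cam axes in tool [[ 0.    -0.267  0.964]
 [ 1.    -0.001 -0.001]
 [ 0.001  0.964  0.267]]
```

Request:
step_arm([
  [[0,0,0],0.9],
  [[0,1,0.8],0],
  [[0,1,0.8],0],
  [[0,1,0.8],0],
  [[0,1,0.8],0],
  [[0,1,0.8],0],
  [[0,1,0.8],0],
  [[0,1,0.8],0],
  [[0,1,0.8],0],
  [[0,1,0.8],0],
  [[0,1,0.8],0],
  [[0,1,0.8],0],
  [[0,1,0.8],0],
  [[0,1,0.8],0],
  [[0,1,0.8],0],
  [[0,1,0.8],0],
  [[0,1,0.8],0],
  [[0,1,0.8],0],
  [[0,1,0.8],0],
  [[0,1,0.8],0],
], fingers=1, grip_force=20)

```text
time_s: 1.82
tcp_pos: [0.4029, -0.24, 0.2456]
eef_rot: [44.1, 90.0, 51.6]
contact_force: [0.6, -0.5, -0.1]
gripper_width: 0.0005
```

Request:
step_arm([
  [[0,1,0.8],0],
  [[0,1,0.8],0],
  [[0,1,0.8],0],
  [[0,1,0.8],0],
  [[0,1,0.8],0],
  [[0,1,0.8],0],
  [[0,1,0.8],0],
  [[0,1,0.8],0],
  [[0,1,0.8],0],
  [[0,1,0.8],0],
  [[0,1,0.8],0],
  [[0,1,0.8],0],
  [[0,1,0.8],0],
  [[0,0,0],0],
])

```text
time_s: 2.98
tcp_pos: [0.5766, 0.0469, 0.2448]
eef_rot: [-135.8, 90.0, -128.1]
contact_force: [-0.2, 0.1, -0.0]
gripper_width: 0.0003
```

```bash
python3 - <<'E'
from plant import *
from h import *
s=get_state(); m=camera_model("wrist"); im=capture("wrist")
cv2.imwrite("pics/wrist1.png",im)
go(s,[.637,.1385,.22],97.5)
E
```

```text
tcp [0.5766 0.0469 0.2448] jaw ang 97.66 tilt x-axis [-0.e+00 -1.e-04 -1.e+00] w 0.0003 F [-0.22  0.09 -0.04] t 2.98 j6 -106.4
delta units (tool xyz now): [1.241 4.139 3.605]
turn units about tool x: 0.026 world turn -0.16
delta units after turn: [1.241 4.149 3.593]
```

View pics/wrist1.png

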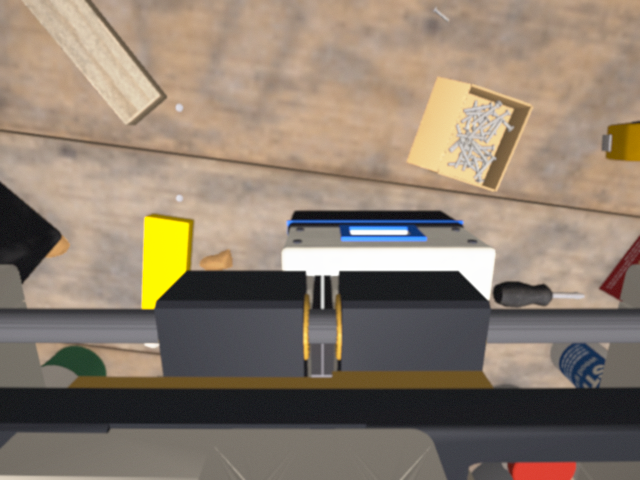

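```bash
python3 - <<'E'
import cv2
t=cv2.imread("pics/wrist1.png")
c=t[200:275,275:505]; cv2.imwrite("pics/crop_w1.png",cv2.resize(c,None,fx=3.4,fy=3.4,interpolation=cv2.INTER_CUBIC))
E
```

```text
(no output)
```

View pics/crop_w1.png

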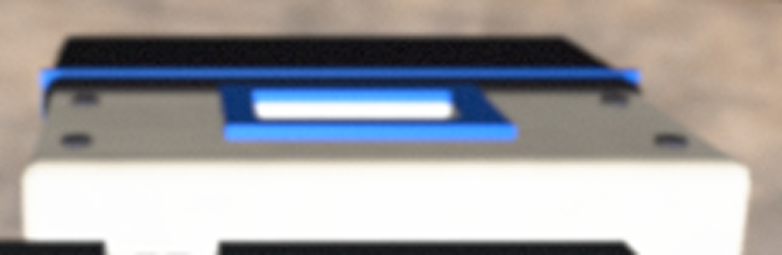

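Request:
step_arm([
  [[0,0.8,0.7],0],
  [[0,0.9,0.8],0],
  [[0,0.9,0.8],0],
  [[0,0.9,0.8],0],
  [[0.7,0.65,0.5],0],
  [[0.8,0,0],0],
  [[0.8,0,0],0],
  [[0.6,0,0],0],
  [[0,0,0],0],
  [[0,0,0],0],
])

```text
time_s: 3.87
tcp_pos: [0.6349, 0.1348, 0.1873]
eef_rot: [-149.7, 89.9, -142.1]
contact_force: [-0.3, 0.1, 0.9]
gripper_width: 0.0005
```

```bash
python3 - <<'E'
from plant import *
from h import *
s=get_state(); go(s,[.637,.1385,.170],97.5)
cv2.imwrite("pics/scene1.png",cv2.resize(capture("scene")[200:360,240:420],None,fx=3,fy=3,interpolation=cv2.INTER_CUBIC))
E
```

```text
tcp [0.6349 0.1348 0.1873] jaw ang 97.52 tilt x-axis [-1.1e-03 -9.0e-04 -1.0e+00] w 0.0005 F [-0.3   0.05  0.9 ] t 3.87 j6 -111.7
delta units (tool xyz now): [0.864 0.169 0.13 ]
turn units about tool x: 0.003 world turn -0.02
delta units after turn: [0.864 0.169 0.13 ]
```

View pics/scene1.png

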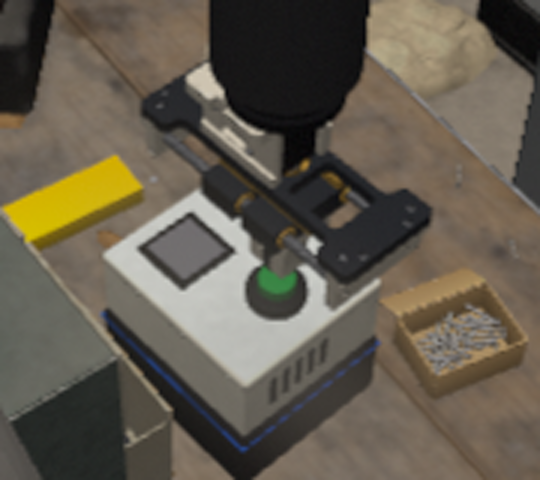

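The crop shows the narrow closed fingertips over the green cap. I'll centre them and press down in small steps.

Request:
step_arm([
  [[0.1,0.17,0.13],0],
  [[0.2,0,0],0],
  [[0.2,0,0],0],
  [[0.1,0,0],0],
  [[0.1,0,0],0],
  [[0,0,0],0],
  [[0,0,0],0],
])

```text
time_s: 4.5
tcp_pos: [0.6374, 0.1393, 0.1738]
eef_rot: [13.8, 90.0, 21.3]
contact_force: [-1.4, 0.5, 3.1]
gripper_width: 0.0003
```

Contact is now about 2 mm below the expected top. I'll press through the full travel, plus a little.

Request:
step_arm([
  [[0.1,0,0],0],
  [[0.1,0,0],0],
  [[0.05,0,0],0],
  [[0,0,0],0],
  [[0,0,0],0],
])

```text
time_s: 4.92
tcp_pos: [0.6375, 0.1393, 0.1702]
eef_rot: [2.1, 89.9, 9.7]
contact_force: [-5.0, 1.5, 12.9]
gripper_width: 0.0003
```

Request:
step_arm([
  [[0.05,0,0],0],
  [[0.05,0,0],0],
  [[0,0,0],0],
  [[0,0,0],0],
])

```text
time_s: 5.25
tcp_pos: [0.6376, 0.1393, 0.17]
eef_rot: [0.1, 89.9, 7.6]
contact_force: [-9.5, 1.8, 23.2]
gripper_width: 0.0005
```

The force rose from 12.9 to 23 N while z barely changed, so the button is bottomed. Now I'll release it and move over to the thin offcut.

Request:
step_arm([
  [[-0.3,0,0],0],
  [[-0.6,0,0],0],
  [[-0.8,0,0],0],
  [[-0.8,0,0],0],
  [[-0.5,-0.5,-0.4],0],
  [[0,-1,-0.8],0],
  [[0,-1,-0.8],0],
  [[0,-1,-0.8],0],
  [[0,-1,-0.8],0],
  [[0,-1,-0.8],0],
  [[0,-1,-0.8],0],
  [[0,-1,-0.8],0],
  [[0,-1,-0.8],0],
  [[0,-1,-0.8],0],
  [[0,-1,-0.8],0],
  [[0,-1,-0.8],0],
  [[0,-1,-0.8],0],
  [[0,-1,-0.8],0],
  [[0,-1,-0.7],0],
  [[0,-0.5,0],0],
], fingers=0.2)

```text
time_s: 6.92
tcp_pos: [0.4459, -0.1902, 0.2266]
eef_rot: [148.7, 90.0, 156.1]
contact_force: [-0.3, 0.4, 0.3]
gripper_width: 0.0698
```

Request:
step_arm([
  [[0,0,0],-1],
  [[0,0,0],-1],
  [[0,0,0],-1],
  [[0,0,0],-1],
  [[0,0,0],-1],
  [[0,0,0],-1],
  [[0,0,0],0],
  [[0,0,0],0],
])

```text
time_s: 7.58
tcp_pos: [0.4485, -0.1885, 0.2265]
eef_rot: [121.5, 90.0, 164.8]
contact_force: [0.3, -0.2, 0.7]
gripper_width: 0.0697
```

```bash
python3 - <<'E'
from plant import *
from h import *
s=get_state(); m=camera_model("wrist"); im=capture("wrist")
cv2.imwrite("pics/wrist2.png",im); np.save("m2.npy",m,allow_pickle=True)
go(s,[.4482,-.1881,.05],133.9)
t=capture("top"); cv2.imwrite("pics/top2.png",cv2.resize(t[145:330,200:400],None,fx=3,fy=3,interpolation=cv2.INTER_CUBIC))
E
```

```text
tcp [ 0.4485 -0.1885  0.2265] jaw ang 133.34 tilt x-axis [-3.e-04  1.e-04 -1.e+00] w 0.0697 F [ 0.33 -0.17  0.69] t 7.58 j6 -47.1
delta units (tool xyz now): [8.823e+00 2.000e-02 4.000e-03]
turn units about tool x: -0.094 world turn 0.56
delta units after turn: [8.823e+00 2.000e-02 4.000e-03]
```

View pics/wrist2.png

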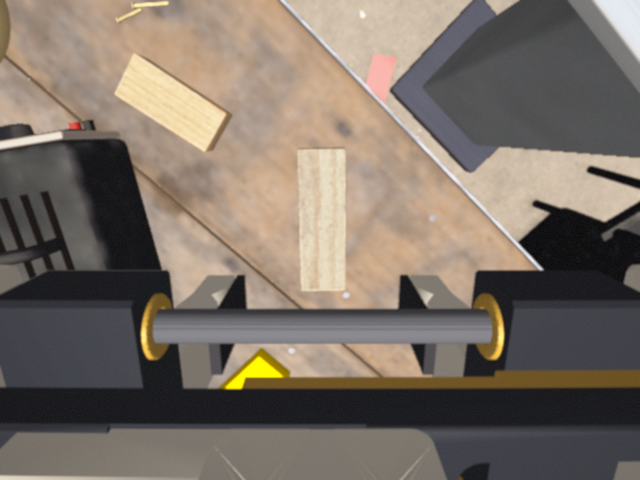

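View pics/top2.png

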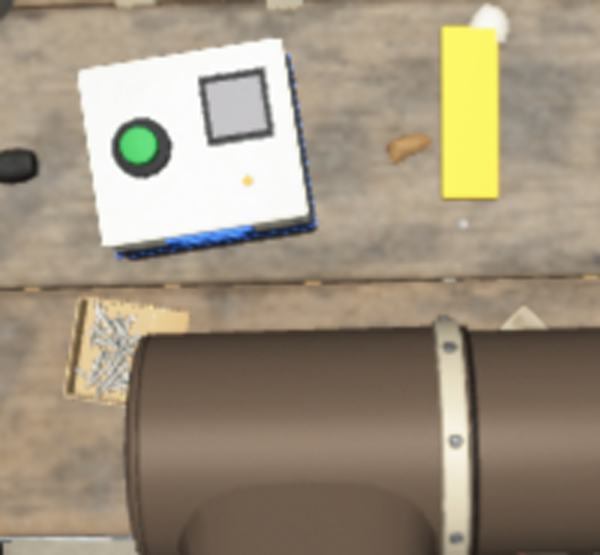

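The wrist view shows the offcut nearly aligned with the jaws. Its top corners are near (298,150), (344,149), (346,290) and (301,291). I'll refine the pose from this view.

```bash
python3 - <<'E'
import cv2
t=cv2.imread("pics/wrist2.png")
c=t[140:300,280:366]; cv2.imwrite("pics/crop_w2.png",cv2.resize(c,None,fx=3.7,fy=3.7,interpolation=cv2.INTER_CUBIC))
E
```

```text
(no output)
```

View pics/crop_w2.png

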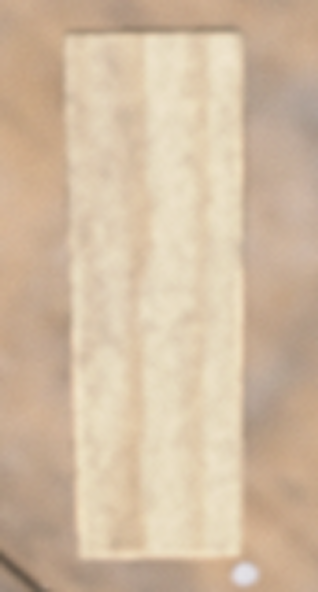

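```bash
python3 - <<'E'
from plant import *
from h import *
s=get_state(); m=np.load("m2.npy",allow_pickle=True).item()
p=cp([(66,33),(242,33),(242,556),(78,557)],(280,140),3.7)
w=back(m,p,.019); print(w.round(4))
# image right = +tool y ; top = rear end B (local y=-.07). right side local x: 
x,r=fit(m,p,[(.0225,-.07,.019),(-.0225,-.07,.019),(-.0225,.07,.019),(.0225,.07,.019)],[.455,-.181,np.radians(-46)]); print(x[:2],np.degrees(x[2]),r.tolist())
c,sn=np.cos(x[2]),np.sin(x[2]); d=np.array([-sn,c]); g=x[:2]-.010*d
go(s,[*g,.022],90+np.degrees(x[2])+90)
E
```

```text
[[ 0.4222 -0.2429  0.019 ]
 [ 0.3925 -0.2114  0.019 ]
 [ 0.4921 -0.1146  0.019 ]
 [ 0.523  -0.1469  0.019 ]]
[ 0.45753675 -0.17890238] -46.13981670824532 [[-0.92, -0.13], [1.02, -0.66], [0.08, 0.43], [-0.19, 0.58]]
tcp [ 0.4486 -0.1884  0.2265] jaw ang 133.35 tilt x-axis [-2.e-04  0.e+00 -1.e+00] w 0.07 F [-0.29  1.44 -0.33] t 7.68 j6 -47.1
delta units (tool xyz now): [10.224  0.031  0.154]
turn units about tool x: -0.085 world turn 0.51
delta units after turn: [10.224  0.03   0.154]
```

Request:
step_arm([
  [[0.5,0,0.15],-0.09],
  [[1,0,0],0],
  [[1,0,0],0],
  [[1,0,0],0],
  [[1,0,0],0],
  [[1,0,0],0],
  [[1,0,0],0],
  [[1,0,0],0],
  [[1,0,0],0],
  [[0.7,0,0],0],
  [[0.5,0,0],0],
  [[0.3,0,0],0],
  [[0.15,0,0],0],
  [[0,0,0],0],
  [[0,0,0],0],
])

```text
time_s: 8.93
tcp_pos: [0.4511, -0.1863, 0.0238]
eef_rot: [-57.6, 90.0, -13.5]
contact_force: [-0.1, 0.2, 0.8]
gripper_width: 0.0703
```

```bash
python3 - <<'E'
from plant import *
from h import *
s=get_state(); go(s,[.4503,-.1858,.022],133.9)
cv2.imwrite("pics/wrist3.png",capture("wrist"))
E
```

```text
tcp [ 0.4511 -0.1863  0.0238] jaw ang 134.07 tilt x-axis [ 3.e-04 -1.e-04 -1.e+00] w 0.0703 F [-0.07  0.24  0.83] t 8.93 j6 -46.6
delta units (tool xyz now): [ 0.089  0.045 -0.012]
turn units about tool x: 0.029 world turn -0.17
delta units after turn: [ 0.089  0.045 -0.012]
```

View pics/wrist3.png

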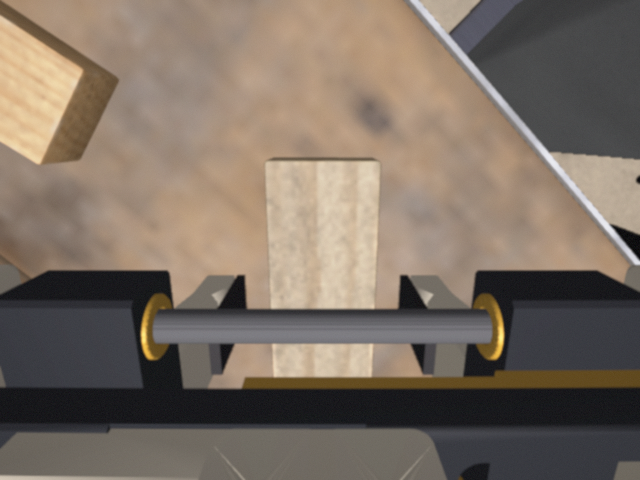

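The wrist view shows the offcut centred and square between the pads, with its rear end at row 160. Closing now.

Request:
step_arm([
  [[0.05,0,0],0],
  [[0,0,0],0],
  [[0,0,0],0],
  [[0,0,0],0],
  [[0,0,0],0],
  [[0,0,0],0],
], fingers=1, grip_force=25)

```text
time_s: 9.48
tcp_pos: [0.451, -0.1863, 0.0228]
eef_rot: [-49.2, 90.0, -5.2]
contact_force: [-0.7, -0.1, 2.6]
gripper_width: 0.0448
```

Request:
step_arm([
  [[-0.2,0,0],0],
  [[-0.5,0,0],0],
  [[-0.8,0,0],0],
  [[-1,0,0],0],
  [[-1,0,0],0],
  [[-0.8,0,0],0],
  [[-0.5,0,0],0],
  [[0,0,0],0],
  [[0,0,0],0],
  [[0,0,0],0],
])

```text
time_s: 10.32
tcp_pos: [0.4502, -0.1862, 0.1179]
eef_rot: [119.5, 89.9, 163.6]
contact_force: [0.3, 1.0, -2.1]
gripper_width: 0.0449
```

```bash
python3 - <<'E'
from plant import *
from h import *
s=get_state(); m=camera_model("wrist"); im=capture("wrist"); np.save("m4.npy",m,allow_pickle=True); np.save("s4.npy",s,allow_pickle=True)
# target: standoff
c,sn=np.cos(np.radians(7.5)),np.sin(np.radians(7.5))
g=np.array([.5738,.0934])-.17*np.array([c,sn])
print(g); go(s,[*g,.19],97.5); print(s["moment"])
cv2.imwrite("pics/wrist4.png",im)
E
```

```text
[0.40525437 0.07121055]
tcp [ 0.4502 -0.1862  0.1179] jaw ang 134.06 tilt x-axis [-1.e-03  3.e-04 -1.e+00] w 0.0449 F [ 0.29  0.96 -2.06] t 10.32 j6 -46.6
delta units (tool xyz now): [-3.6   10.816  7.332]
turn units about tool x: 6.094 world turn -36.56
delta units after turn: [-3.594 13.057 -0.552]
[0.04488647 0.03295909 0.00450805]
```

View pics/wrist4.png

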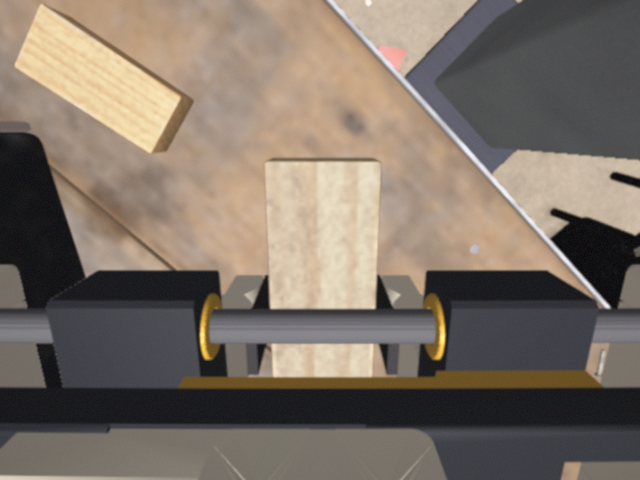

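Request:
step_arm([
  [[-0.7,0,0],0.6],
  [[-0.9,0,0],0.9],
  [[-0.9,0,0],0.9],
  [[-0.9,0,0],0.9],
  [[-0.9,0,0],0.9],
  [[-0.9,0,0],0.9],
  [[-0.7,0,0],0.7],
  [[-0.45,0,0],0.3],
  [[0,0.5,0.4],0],
  [[0,0.9,0.8],0],
  [[0,0.9,0.8],0],
  [[0,0.9,0.8],0],
  [[0,0.9,0.8],0],
  [[0,0.9,0.8],0],
  [[0,0.9,0.8],0],
  [[0,0.9,0.8],0],
  [[0,0.9,0.8],0],
  [[0,0.7,0.6],0],
  [[0,0.2,0.1],0],
  [[0,0,0],0],
])

```text
time_s: 12.03
tcp_pos: [0.5773, 0.0051, 0.2441]
eef_rot: [-173.8, 89.9, -166.2]
contact_force: [0.5, 0.0, -0.9]
gripper_width: 0.0446
```

Request:
step_arm([
  [[0,0,0],0],
  [[0,0,0],0],
  [[0,0,0],0],
])

```text
time_s: 12.28
tcp_pos: [0.5768, 0.0031, 0.2456]
eef_rot: [92.9, 90.0, 100.3]
contact_force: [-0.0, -0.1, -0.4]
gripper_width: 0.0443
```

```bash
python3 - <<'E'
from plant import *
from h import *
s=get_state(); m=camera_model("wrist"); im=capture("wrist"); np.save("m5.npy",m,allow_pickle=True); np.save("s5.npy",s,allow_pickle=True)
go(s,s["tcp_pos"],97.5)
cv2.imwrite("pics/wrist5.png",im)
cv2.imwrite("pics/crop_w5.png",cv2.resize(im[180:290,300:560],None,fx=3,fy=3,interpolation=cv2.INTER_CUBIC))
t=capture("top"); cv2.imwrite("pics/top5.png",cv2.resize(t[145:330,200:400],None,fx=3,fy=3,interpolation=cv2.INTER_CUBIC))
E
```

```text
tcp [0.5768 0.0031 0.2456] jaw ang 97.44 tilt x-axis [-0.e+00  1.e-04 -1.e+00] w 0.0443 F [-0.   -0.1  -0.45] t 12.28 j6 -102.3
delta units (tool xyz now): [0. 0. 0.]
turn units about tool x: -0.011 world turn 0.06
delta units after turn: [0. 0. 0.]
```

View pics/wrist5.png

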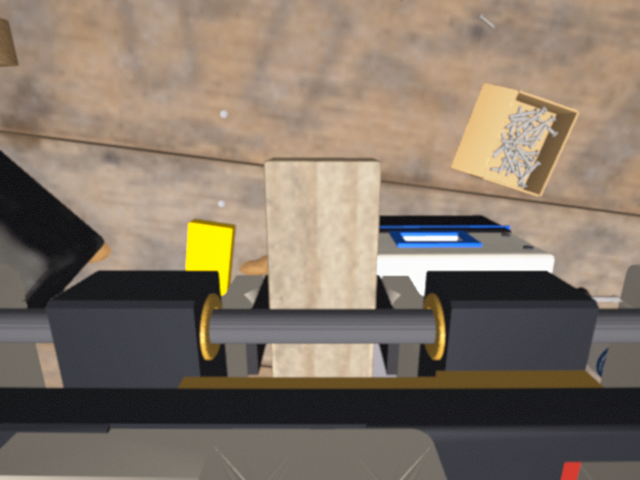

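View pics/crop_w5.png

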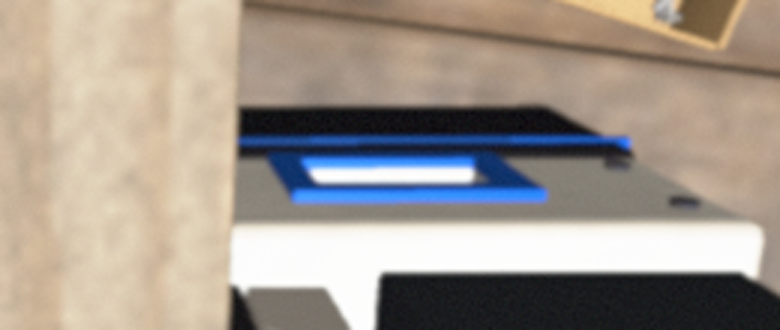

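View pics/top5.png

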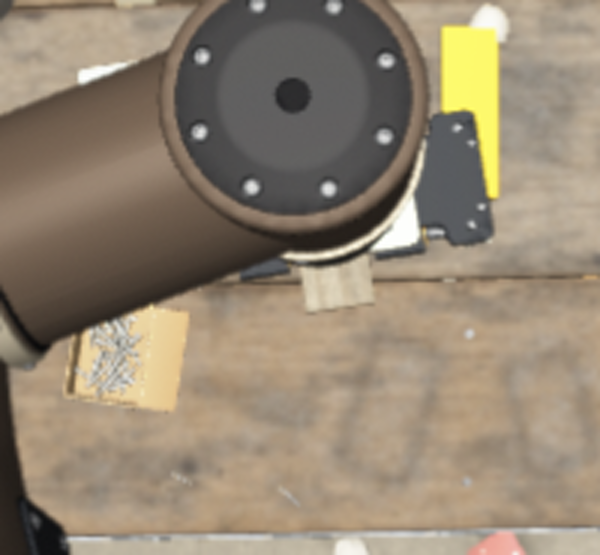

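```bash
python3 - <<'E'
import cv2
t=cv2.imread("pics/wrist5.png")
c=t[220:260,382:490]; cv2.imwrite("pics/crop_w5b.png",cv2.resize(c,None,fx=7.4,fy=7.4,interpolation=cv2.INTER_CUBIC))
t=cv2.imread("pics/wrist1.png")
c=t[215:255,332:440]; cv2.imwrite("pics/crop_w1b.png",cv2.resize(c,None,fx=7.4,fy=7.4,interpolation=cv2.INTER_CUBIC))
E
```

```text
(no output)
```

View pics/crop_w5b.png

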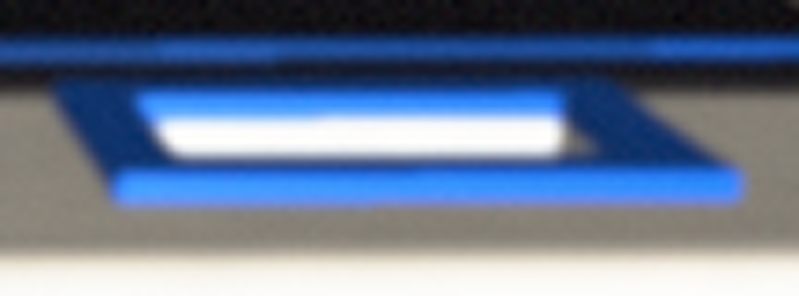

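View pics/crop_w1b.png

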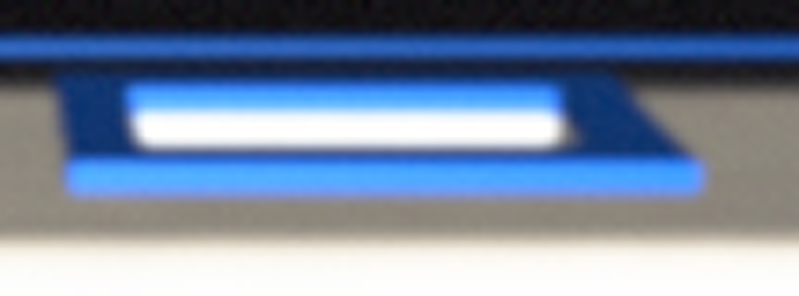

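```bash
python3 - <<'E'
from h import *
m5=np.load("m5.npy",allow_pickle=True).item(); s5=np.load("s5.npy",allow_pickle=True).item()
mods=[(-.068,-.0245,.0795),(-.068,.0245,.0795),(-.068,-.0245,.1025),(-.068,.0245,.1025)]
p5=cp([(135,92),(565,92),(170,160),(605,160)],(382,220),7.4)
for nm,p in(("5",p5),):
    for free in (0,):
        x,r=fit(m5,p,mods,[.641,.102,.13]); c,s=np.cos(x[2]),np.sin(x[2])
        print(nm,x[:2],np.degrees(x[2]),"win",x[0]-c*.068,x[1]-s*.068,r.tolist())
# with yaw fixed 7.5
w=back(m5,p5[:2],.0795); w2=back(m5,p5[2:],.1025); print(w.round(4),w2.round(4),np.hypot(*(w[1]-w[0])[:2]),np.hypot(*(w2[1]-w2[0])[:2]))
print("yaw", [np.degrees(np.arctan2(-(a[1]-a[0])[0],(a[1]-a[0])[1])) for a in (w,w2)])
# offcut rear edge in tool frame
R=Rt(s5); T=s5["tcp_pos"]
q=back(m5,[(265.5,159.5),(379.5,159.5),(270,270),(376.5,270)],T[2]-.0228+.019)
print("offcut in tool (y,z mm)",((q-T)@R*1000).round(1))
print("win in tool",((np.r_[(w.mean(0)+w2.mean(0))/2]-T)@R).round(4))
E
```

```text
5 [0.64344682 0.10334462] 7.2532727286026555 win 0.5759909772992733 0.09475924084838294 [[-1.14, 0.81], [-1.8, 0.92], [-0.11, -0.82], [2.85, -0.72]]
[[0.5783 0.0713 0.0795]
 [0.5719 0.1204 0.0795]] [[0.5797 0.0707 0.1025]
 [0.5738 0.117  0.1025]] 0.04953416504183967 0.04667184900751766
yaw [np.float64(7.3669227863144755), np.float64(7.356649648611339)]
offcut in tool (y,z mm) [[  3.8 -19.9 -61.5]
 [  3.8  23.2 -61.5]
 [  3.8 -19.9 -17. ]
 [  3.8  23.7 -16.9]]
win in tool [0.1546 0.0911 0.0111]
```

Request:
step_arm([
  [[0.5,0.3,0.2],0],
  [[0.8,0.3,0.2],0],
  [[0.8,0.1,0.1],0],
  [[0.8,0,0],0],
  [[0.6,0,0],0],
  [[0.3,0,0],0],
  [[0,0,0],0],
  [[0,0,0],0],
  [[0,0,0],0],
  [[0,0,0],0],
])

```text
time_s: 13.22
tcp_pos: [0.5858, 0.0191, 0.1705]
eef_rot: [7.6, 89.9, 15.1]
contact_force: [0.4, -0.2, -0.5]
gripper_width: 0.045
```

```bash
python3 - <<'E'
from plant import *
from h import *
s=get_state(); m=camera_model("wrist"); im=capture("wrist"); np.save("m6.npy",m,allow_pickle=True); np.save("s6.npy",s,allow_pickle=True)
go(s,s["tcp_pos"],97.4)
cv2.imwrite("pics/wrist6.png",im)
cv2.imwrite("pics/crop_w6.png",cv2.resize(im[180:280,380:540],None,fx=5,fy=5,interpolation=cv2.INTER_CUBIC))
cv2.imwrite("pics/crop_w6b.png",cv2.resize(im[145:275,255:390],None,fx=4.5,fy=4.5,interpolation=cv2.INTER_CUBIC))
E
```

```text
tcp [0.5858 0.0191 0.1705] jaw ang 97.48 tilt x-axis [ 1.6e-03  4.0e-04 -1.0e+00] w 0.045 F [ 0.44 -0.23 -0.52] t 13.22 j6 -103.5
delta units (tool xyz now): [0. 0. 0.]
turn units about tool x: 0.013 world turn -0.08
delta units after turn: [0. 0. 0.]
```

View pics/wrist6.png

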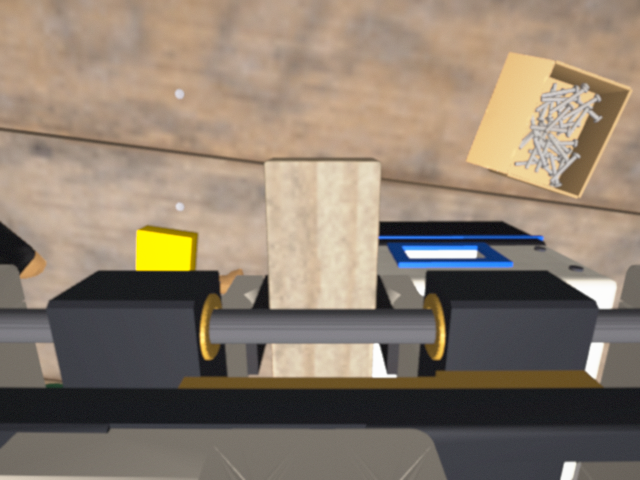

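View pics/crop_w6.png

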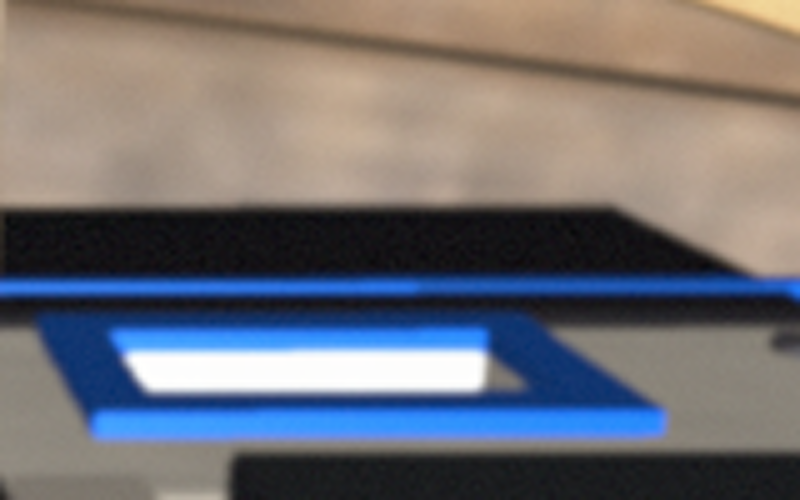

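View pics/crop_w6b.png

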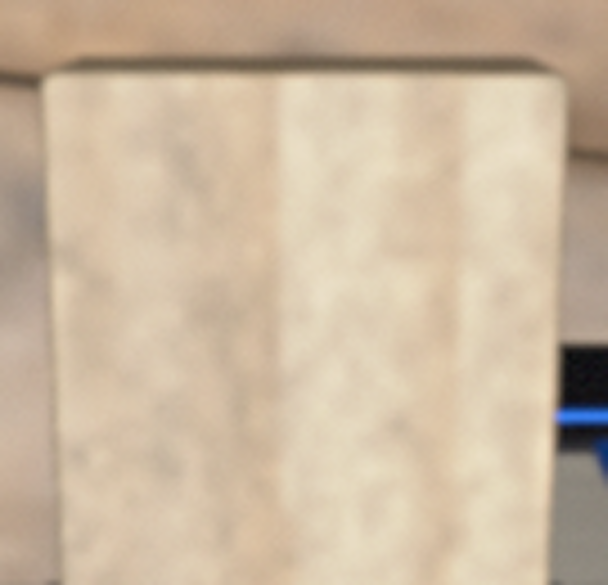

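```bash
python3 - <<'E'
from h import *
mods=[(-.068,-.0245,.0795),(-.068,.0245,.0795),(-.068,-.0245,.1025),(-.068,.0245,.1025)]
for k,p in(("5",cp([(135,92),(565,92),(170,160),(605,160)],(382,220),7.4)),("6",cp([(107,328),(490,328),(142,394),(530,394)],(380,180),5))):
    m=np.load(f"m{k}.npy",allow_pickle=True).item(); s=np.load(f"s{k}.npy",allow_pickle=True).item()
    R=Rt(s);T=s["tcp_pos"]
    x,r=fit(m,p,mods,[.641,.102,.13]); c,sn=np.cos(x[2]),np.sin(x[2])
    print(k,x[:2].round(4),np.degrees(x[2]),"win",x[0]-c*.068,x[1]-sn*.068,r.tolist())
    w=back(m,p[:2],.0795); w2=back(m,p[2:],.1025)
    for a in (w,w2): print(a.mean(0).round(4),np.hypot(*(a[1]-a[0])[:2]).round(4),np.degrees(np.arctan2(-(a[1]-a[0])[0],(a[1]-a[0])[1])).round(2),"tool",((a.mean(0)-T)@R).round(4))
    Rc=cv2.Rodrigues(m["rvec"])[0]; C=-Rc.T@m["tvec"]; print("cam in tool",((C-T)@R).round(4))
E
```

```text
5 [0.6434 0.1033] 7.2532727286026555 win 0.5759909772992733 0.09475924084838294 [[-1.14, 0.81], [-1.8, 0.92], [-0.11, -0.82], [2.85, -0.72]]
[0.5751 0.0958 0.0795] 0.0495 7.37 tool [0.1661 0.0922 0.0104]
[0.5768 0.0938 0.1025] 0.0467 7.36 tool [0.1431 0.09   0.0117]
cam in tool [-0.1395  0.0015 -0.0714]
6 [0.6433 0.103 ] 7.205067428497949 win 0.5758662669453377 0.09449192668019825 [[-1.52, 0.79], [-2.77, 1.02], [-0.69, -0.85], [4.61, -0.63]]
[0.5751 0.0957 0.0795] 0.0498 7.39 tool [ 0.091   0.0774 -0.0008]
[0.5765 0.0934 0.1025] 0.0459 7.37 tool [0.068  0.075  0.0003]
cam in tool [-0.1395  0.0015 -0.0713]
```

The wrist and top estimates of the window's lateral position agree within about 0.5 mm, once I correct for where the held offcut appears in the wrist picture. I'll go to a standoff on the window axis with the front end about 25 mm short.

Request:
step_arm([
  [[0,0,-0.5],0],
  [[0,0,-0.9],0],
  [[0,0,-0.9],0],
  [[0,0.1,-0.9],0],
  [[0,0.5,-0.9],0],
  [[0,0.8,-0.75],0],
  [[0,0.9,-0.4],0],
  [[0.3,0.8,0],0],
  [[0.6,0.5,0],0],
  [[0.7,0.19,0],0],
  [[0.7,0,0],0],
  [[0.6,0,0],0],
  [[0.4,0,0],0],
  [[0,0,0],0],
  [[0,0,0],0],
  [[0,0,0],0],
  [[0,0,0],0],
])

```text
time_s: 14.68
tcp_pos: [0.4718, 0.0806, 0.1044]
eef_rot: [21.5, 89.9, 29.0]
contact_force: [0.1, -0.2, -0.2]
gripper_width: 0.0451
```

```bash
cat > st.py <<'E'
from plant import *
from h import *
s=get_state(); R=Rt(s)
W=np.array([.5753,.0941]); a=np.radians(7.4); f=np.array([np.cos(a),np.sin(a)]); l=np.array([-np.sin(a),np.cos(a)])
d=s["tcp_pos"][:2]-W
print("front end inside mm",round((d@f+.0798)*1000,1),"lateral err mm",round(d@l*1000,2),"z err mm",round((s["tcp_pos"][2]-.1043)*1000,2))
go(s,[*(W+f*(d@f)),.1043],97.4); print("M",s["moment"].round(3), "Ftool",(R.T@s["contact_force"]).round(2))
E
python3 st.py; python3 - <<'E'
from plant import *
import cv2
cv2.imwrite("pics/wrist7.png",capture("wrist"))
t=capture("top"); cv2.imwrite("pics/top7.png",cv2.resize(t[145:330,200:400],None,fx=3,fy=3,interpolation=cv2.INTER_CUBIC))
t=capture("scene"); cv2.imwrite("pics/scene7.png",cv2.resize(t[200:380,230:430],None,fx=3,fy=3,interpolation=cv2.INTER_CUBIC))
E
```

```text
front end inside mm -24.6 lateral err mm -0.04 z err mm 0.11
tcp [0.4718 0.0806 0.1044] jaw ang 97.47 tilt x-axis [ 1.4e-03  8.0e-04 -1.0e+00] w 0.0451 F [ 0.06 -0.24 -0.21] t 14.68 j6 -115.9
delta units (tool xyz now): [ 0.006  0.002 -0.   ]
turn units about tool x: 0.012 world turn -0.07
delta units after turn: [ 0.006  0.002 -0.   ]
M [-0.012  0.029  0.01 ] Ftool [ 0.21 -0.25  0.03]
```

View pics/top7.png

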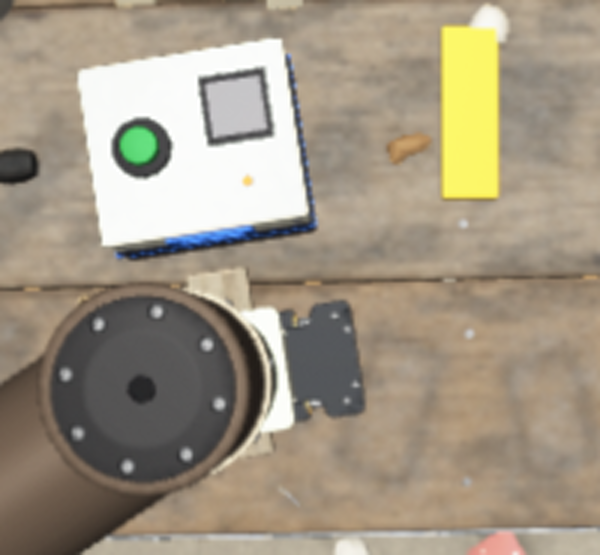

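View pics/scene7.png

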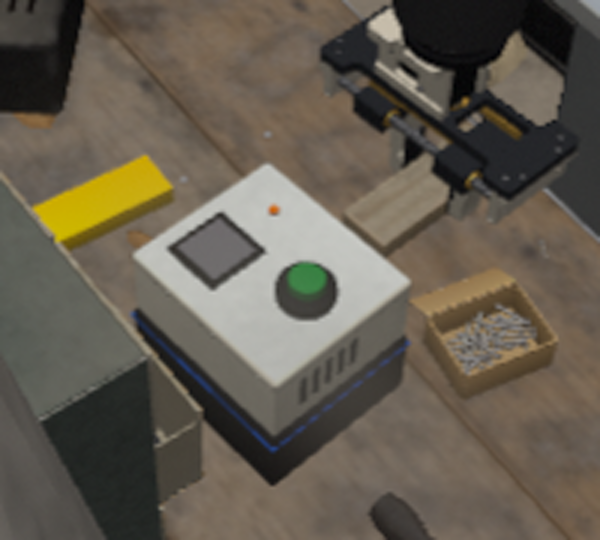

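View pics/wrist7.png

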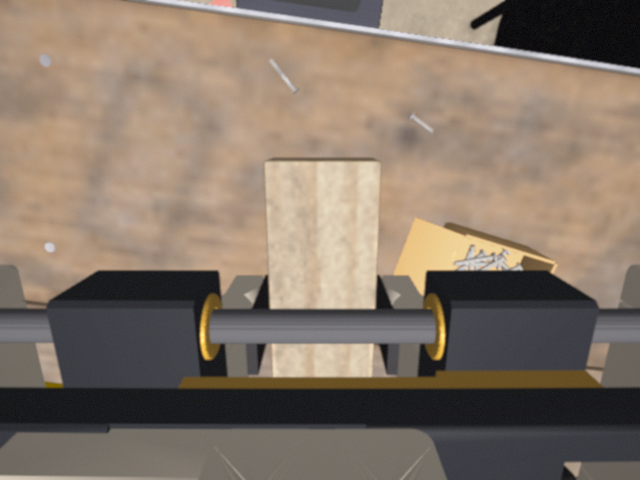

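The top view shows the offcut's front end just short of the blue bezel, so both are visible together. I'll enlarge this for a relative check.

```bash
python3 - <<'E'
from plant import *
import cv2
t=capture("top"); cv2.imwrite("pics/top7r.png",t); cv2.imwrite("pics/top7b.png",cv2.resize(t[212:252,232:312],None,fx=10,fy=10,interpolation=cv2.INTER_CUBIC))
E
```

```text
(no output)
```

View pics/top7b.png

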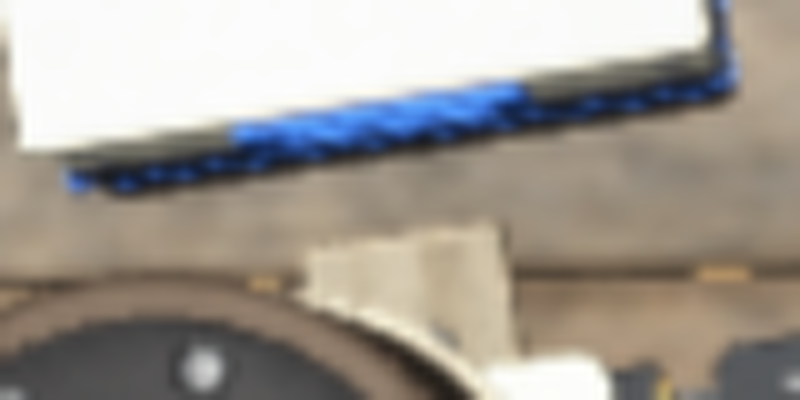

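```bash
python3 - <<'E'
from plant import *
from h import *
m=camera_model("top")
a=np.radians(7.4); f=np.array([np.cos(a),np.sin(a)]); l=np.array([-np.sin(a),np.cos(a)])
b=back(m,cp([(232,138),(528,92)],(232,212),10),.113)
o=back(m,cp([(305,247),(500,226)],(232,212),10),.1005)
for n,q in(("bezel",b),("offcut",o)): print(n,q.round(4).tolist(),"lat",(q[:,:2]@l).round(4),"mid",(q[:,:2]@l).mean().round(4),"fwd",(q[:,:2]@f).round(4))
E
```

```text
bezel [[0.5703, 0.1265, 0.113], [0.579, 0.0602, 0.113]] lat [ 0.0519 -0.0148] mid 0.0186 fwd [0.5818 0.5819]
offcut [[0.5464, 0.1121, 0.1005], [0.55, 0.0681, 0.1005]] lat [ 0.0408 -0.0034] mid 0.0187 fwd [0.5562 0.5542]
```

Relative to the bezel, the offcut's lateral error in the top view is about 0.1 mm. I'll advance slowly and watch the force.

Request:
step_arm([
  [[0,0,0.2],0],
  [[0,0,0.3],0],
  [[0,0,0.3],0],
  [[0,0,0.2],0],
  [[0,0,0.1],0],
  [[0,0,0.1],0],
  [[0,0,0.1],0],
  [[0,0,0.1],0],
  [[0,0,0],0],
  [[0,0,0],0],
])

```text
time_s: 15.72
tcp_pos: [0.499, 0.0841, 0.1035]
eef_rot: [-178.0, 90.0, -170.5]
contact_force: [0.4, -0.2, -0.8]
gripper_width: 0.0448
```

```bash
python3 st.py
```

```text
front end inside mm 2.9 lateral err mm -0.14 z err mm -0.8
tcp [0.499  0.0841 0.1035] jaw ang 97.47 tilt x-axis [-2.e-04 -0.e+00 -1.e+00] w 0.0448 F [ 0.36 -0.25 -0.8 ] t 15.72 j6 -114.4
delta units (tool xyz now): [-0.04   0.007  0.   ]
turn units about tool x: 0.012 world turn -0.07
delta units after turn: [-0.04   0.007 -0.   ]
M [-0.01   0.039 -0.033] Ftool [ 0.8  -0.29  0.33]
```

Request:
step_arm([
  [[0,0,0.1],0],
  [[0,0,0.1],0],
  [[0,0,0.1],0],
  [[0,0,0],0],
  [[0,0,0],0],
])

```text
time_s: 16.13
tcp_pos: [0.5051, 0.0849, 0.1035]
eef_rot: [-130.0, 90.0, -122.6]
contact_force: [-0.8, 0.5, -0.5]
gripper_width: 0.0448
```

```bash
python3 st.py
```

```text
front end inside mm 9.0 lateral err mm -0.12 z err mm -0.76
tcp [0.5051 0.0849 0.1035] jaw ang 97.47 tilt x-axis [-0. -0. -1.] w 0.0448 F [-0.81  0.53 -0.45] t 16.13 j6 -114.1
delta units (tool xyz now): [-0.038  0.006  0.   ]
turn units about tool x: 0.012 world turn -0.07
delta units after turn: [-0.038  0.006 -0.   ]
M [ 0.037 -0.018  0.01 ] Ftool [ 0.45  0.63 -0.73]
```

Request:
step_arm([
  [[0,0,0.05],0],
  [[0,0,0.1],0],
  [[0,0,0.05],0],
  [[0,0,0],0],
])

```text
time_s: 16.47
tcp_pos: [0.5093, 0.0855, 0.1036]
eef_rot: [6.7, 90.0, 14.2]
contact_force: [-0.0, -0.3, -1.5]
gripper_width: 0.0451
```

```bash
python3 st.py
```

```text
front end inside mm 13.2 lateral err mm -0.07 z err mm -0.73
tcp [0.5093 0.0855 0.1036] jaw ang 97.48 tilt x-axis [ 1.e-04  0.e+00 -1.e+00] w 0.0451 F [-0.04 -0.26 -1.55] t 16.47 j6 -113.9
delta units (tool xyz now): [-0.036  0.003  0.   ]
turn units about tool x: 0.013 world turn -0.08
delta units after turn: [-0.036  0.003  0.   ]
M [ 0.021 -0.003  0.   ] Ftool [ 1.55 -0.26 -0.07]
```

Request:
step_arm([
  [[-0.035,0,0],0],
  [[0,0,0.05],0],
  [[0,0,0.1],0],
  [[0,0,0.1],0],
  [[0,0,0.1],0],
  [[0,0,0.1],0],
  [[0,0,0.05],0],
  [[0,0,0],0],
  [[0,0,0],0],
])

```text
time_s: 17.22
tcp_pos: [0.5189, 0.0867, 0.1042]
eef_rot: [-169.9, 90.0, -162.5]
contact_force: [-0.7, -0.0, -0.8]
gripper_width: 0.0446
```

```bash
python3 st.py
```

```text
front end inside mm 22.9 lateral err mm -0.12 z err mm -0.12
tcp [0.5189 0.0867 0.1042] jaw ang 97.47 tilt x-axis [-2.e-04 -1.e-04 -1.e+00] w 0.0446 F [-0.69 -0.04 -0.76] t 17.22 j6 -113.4
delta units (tool xyz now): [-0.006  0.006  0.   ]
turn units about tool x: 0.012 world turn -0.07
delta units after turn: [-0.006  0.006 -0.   ]
M [-0.002 -0.041 -0.04 ] Ftool [ 0.76  0.05 -0.69]
```

Request:
step_arm([
  [[0,0,0.05],0],
  [[0,0,0.1],0],
  [[0,0,0.1],0],
  [[0,0,0.1],0],
  [[0,0,0.1],0],
  [[0,0,0.1],0],
  [[0,0,0.1],0],
  [[0,0,0.05],0],
  [[0,0,0],0],
  [[0,0,0],0],
  [[0,0,0],0],
])

```text
time_s: 18.13
tcp_pos: [0.5327, 0.0885, 0.1042]
eef_rot: [-177.8, 90.0, -170.3]
contact_force: [0.2, -0.3, -1.1]
gripper_width: 0.0449
```

```bash
python3 st.py;  python3 - <<'E'
from plant import *
import cv2
cv2.imwrite("pics/wrist8.png",capture("wrist"))
t=capture("top"); cv2.imwrite("pics/top8.png",cv2.resize(t[145:330,200:400],None,fx=3,fy=3,interpolation=cv2.INTER_CUBIC))
t=capture("scene"); cv2.imwrite("pics/scene8.png",cv2.resize(t[200:380,230:430],None,fx=3,fy=3,interpolation=cv2.INTER_CUBIC))
E
```

```text
front end inside mm 36.8 lateral err mm -0.11 z err mm -0.07
tcp [0.5327 0.0885 0.1042] jaw ang 97.47 tilt x-axis [-1.e-04 -0.e+00 -1.e+00] w 0.0449 F [ 0.16 -0.26 -1.06] t 18.13 j6 -112.8
delta units (tool xyz now): [-0.003  0.006  0.   ]
turn units about tool x: 0.012 world turn -0.07
delta units after turn: [-0.003  0.006 -0.   ]
M [-0.042  0.014  0.013] Ftool [ 1.06 -0.28  0.13]
```

View pics/scene8.png

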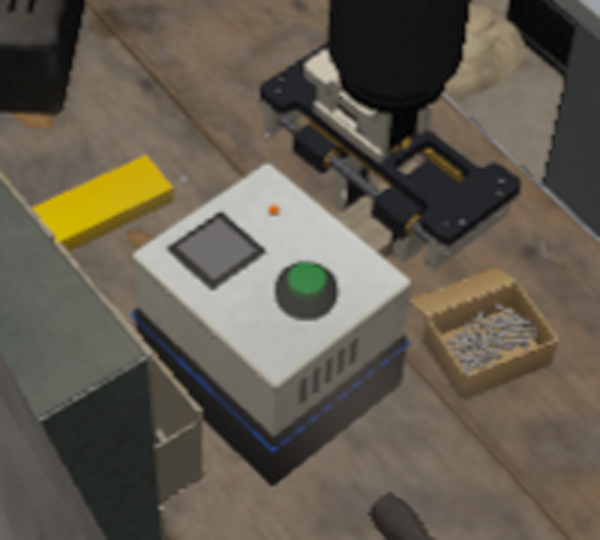

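View pics/wrist8.png

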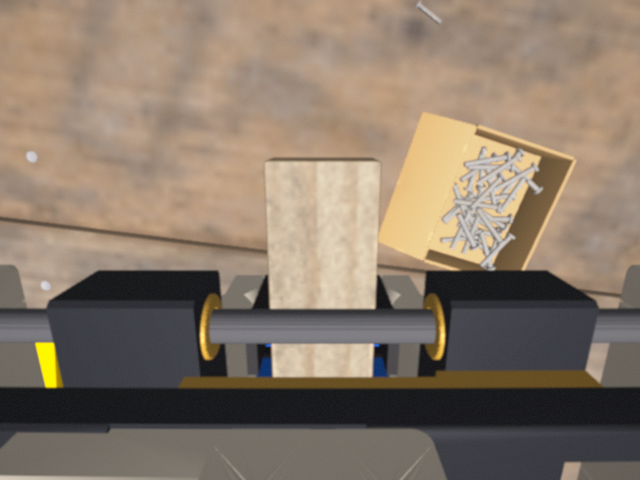

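View pics/top8.png

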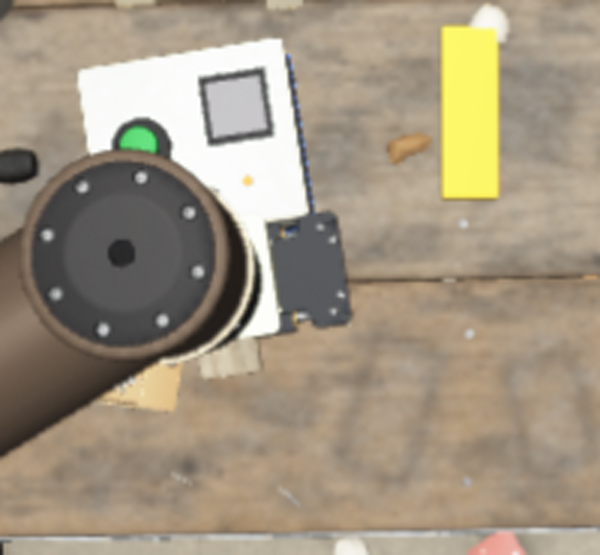

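The rear end is still at row 158, so nothing has slipped in the grip. The force is only about the offcut's weight. I'll add 2 mm for margin and let it settle.

Request:
step_arm([
  [[0,0,0.05],0],
  [[0,0,0.05],0],
  [[0,0,0],0],
  [[0,0,0],0],
  [[0,0,0],0],
  [[0,0,0],0],
  [[0,0,0],0],
  [[0,0,0],0],
  [[0,0,0],0],
  [[0,0,0],0],
  [[0,0,0],0],
  [[0,0,0],0],
])

```text
time_s: 19.28
tcp_pos: [0.5348, 0.0887, 0.1042]
eef_rot: [-158.0, 90.0, -150.6]
contact_force: [-1.0, 0.4, 0.2]
gripper_width: 0.0445
```

```bash
python3 st.py;  python3 - <<'E'
from plant import *
import cv2,numpy as np
im=capture("wrist")
F=[]
for i in range(6):
    F.append(get_state()["contact_force"]); capture("top")
print(np.mean(F,0).round(2),get_state()["qd"].round(2))
cv2.imwrite("pics/wrist9.png",cv2.resize(im[140:400,200:440],None,fx=2.3,fy=2.3))
E
```

```text
front end inside mm 38.9 lateral err mm -0.09 z err mm -0.06
tcp [0.5348 0.0887 0.1042] jaw ang 97.48 tilt x-axis [-0. -0. -1.] w 0.0445 F [-1.04  0.45  0.19] t 19.28 j6 -112.7
delta units (tool xyz now): [-0.003  0.005  0.   ]
turn units about tool x: 0.013 world turn -0.08
delta units after turn: [-0.003  0.005 -0.   ]
M [0.016 0.027 0.044] Ftool [-0.19  0.58 -0.97]
[ 0.14  0.08 -0.33] [-0.11 -0.02 -0.   -0.1  -0.03 -0.05]
```

View pics/wrist9.png

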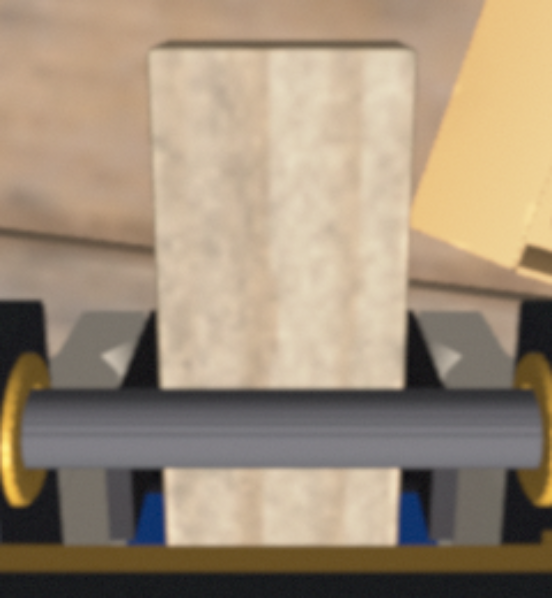

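The blue bezel shows about equally on both sides of the offcut. The mean force of about 0.3 N matches the free-carry readings before entry, so I'm handing in.

```bash
python3 - <<'E'
from plant import *
print(close_job())
E
```

```text
the job is handed in; nothing more can be done
None
```

I pressed the green test button, then picked up the thin offcut and held one end about 36–39 mm inside the window. I handed the job in at about 20 s of the 59 s. The system reports no verdict, so these are my own last checks.

- **Button:** I pressed it with the closed fingertips until it bottomed: the force rose to 23 N with no further travel. I then released it. I saw the cap again afterwards in the top and scene views, but did not measure that it had come fully back up.
- **Right piece:** I gripped the grey-brown 45 x 140 mm offcut near its middle, about 10 mm back. The yellow look-alike was not touched. The short offcut, tape measure and screwdriver were never approached, but I took no final picture of all three.
- **Fit:** There was no sign of contact on the way in. At the end the calculated lateral error was 0.1 mm and the height error under 0.1 mm. The blue bezel showed about equally on both sides of the offcut.
- **Free carry:** The averaged force was about 0.3 N, the same as before entry, and the offcut had not slipped in the grip. Single force readings vary by about 1 N, so a very light touch could not be felt.
- **Disagreement:** The tool position gave 38.9 mm of insertion. The top camera saw the front end 2–3 mm further back, or about 36–37 mm. Both are above the 30 mm needed.

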